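# Build the carton column from the stock drawer

## Robot

A 6-joint arm with a two-finger parallel gripper is mounted at the origin on the work surface. World frame = base frame: x ahead of the robot, y to its left, z up, the work surface at z = 0. Lengths are in m, angles in rad, forces in N, time in s.
With the tool pointing down it reaches from about 0.325 to 0.9 m from the base axis. Payload 3.5 kg.
Tool frame: the origin (TCP) lies between the finger pads; the fingertips stand env.tip_reach ahead of it and the grasp point (between the pads) is the TCP (env.tip_reach is the distance from the TCP to the fingertips, in m); z points along the fingers, y is the line along which they close (so a half turn about z gives the same grasp; the last joint's range is limited). The gripper opens to 85 mm and grips with 20 to 120 N. Pads are 22 mm wide; open, the fingers measure 114 mm over their backs; the gripper's body (76 mm by 85 mm) begins 54 mm behind the grasp point. The pads swing forward as they close: fully open they stand 13 mm farther back than shut.
Start: joints at [-1.292, 0.276, -0.026, 1.268, 0, 1.467], TCP at [0.233, -0.58, 0.25] pointing down, gripper open.
Joint ranges: [-3.12, 3.12], [-0.85, 1.88], [-1.08, 1.24], [-1.95, 2.15], [-1.57, 1.53], [-3.14, 3.14]. Speed limits (rad/s): [2.57, 2.57, 3.14, 3.14, 3.14, 3.14].

## Interface

Orientations are given as a rotation vector (axis times angle).
In Python, from bench import get_obs, capture, get_calibration, workorder, env gives the robot as it stands.
- The arm moves only by the tool play_rows, never from a script. Its argument "commands" is a list of rows, each a list of 3 entries, a list of its own where there are three numbers: the shift along the tool's x, y, z in cm, then the turn, a rotation vector about the tool's x, y, z in degrees, then the opening, from 0 (shut) to 1 (fully open). In form: [[[dx, dy, dz], [rx, ry, rz], jaw], ...]. A call has exactly 10 rows; each row is the pose to reach, as a shift and turn from the pose commanded when the call began, along the tool's axes at that moment; what a row does not reach only later rows make up. A row lasts 1/12 s, in which the tool goes at most 41.7 mm and 7.16 degrees, less where a joint would pass 70% of its speed; a pose out of reach is approached as far as the arm can. A call with a gripper value outside its range is refused whole. The fingers move at their own pace and stop on an object; the grip force is fixed at half the most. Time passes only in rows, so rows that repeat a pose let the fingers close, or fill a call up. It gives the time, the measured TCP pose, the force, the opening and the grip force at its end, in the units of the state.
- get_obs(): the state, without advancing time (a new reading comes with each control period).
- capture(name): name is "scene" or "top"; returns the picture (384x512x3 uint8, blue, green, red); there is no depth.
- get_calibration(name): a dict with "fx", "fy", "cx", "cy" (pixels), "R" (3x3) and "t" (3): a world point X has camera coordinates R X + t. Camera axes: x right, y down, z forward; pixel columns grow to the right and rows downward; lengths in m; the calibration is good to about 2 mm. A picture is of the moment at which its call begins. get_calibration takes no time and is no camera call.
- workorder.job_done(): hands the job in; it is judged then, once.
The state is a dict: "clock": time; "q": joint angles; "dq": joint speeds; "joint_torque": joint torques, N m; "position": TCP position; "orientation": TCP orientation; "wrist_force": force on the tool from outside, world axes, zero at the start; "torque": the same for the moment, N m; "grip_width": opening from 0.0 (shut) to 1.0 (fully open); "grasp_force": force on a finger pad.
Only numpy, scipy, OpenCV 4.12 (cv2) and the standard library are available. Lean on these libraries where they do the work, as an engineer would, in place of code of your own. Each camera call takes 0.05 s, during which the arm holds its last target. There are 200 camera calls.

## Task

Pull the stock drawer of the small wooden unit all the way out to its stop and leave it open. Stack the two earphone cartons from it on the carton that already lies on the counter: first the thicker one, then the slim one, which stands on its side in the drawer and has to be laid flat, its lid (the face with the round badge) up. All three must end flush and square, a straight column; set the cartons down without dropping them, do not shift the bottom one, and leave the other goods where they are.

Things in the scene. Friction and masses are not known exactly. Their poses are not given: they have to be found in the camera images.
- unit_drawer0 (a joint): the only drawer of the low wooden unit (240 deep, 290 wide, 115 high): 0 = shut, 0.166 m = fully out at its stop; it slides towards the unit's front (the robot's side). Inside it is 195 x 248 mm, its floor 22 mm and its wall tops 93 mm above the counter; fully out, the whole of both cartons is in front of the unit.
- unit_drawer0_handle (a point): middle of the drawer's steel bar handle: 11 mm thick, 120 mm long, level, 35 mm in front of the drawer's front panel, 77 mm above the counter. x axis: into the unit (the drawer opens along -x); y: along the bar; z up.
- unit: the wooden drawer unit, fixed; origin at the centre of its underside, its top 115 mm above the counter, its front faces its -x. A flat 14 mm felt tray lies on the back of its top.
- base_carton: closed cardboard carton 110 x 62 x 50 mm (x, y, z) lying lid up on the counter, the foot of the column; origin at the centre of its underside.
- thick_carton: the thicker closed carton, 110 x 62 x 40 mm (x, y, z), lying flat in the drawer, lid (round badge) up, its length along the drawer's sliding direction; origin at the centre of its underside. It may be on either side of the drawer.
- slim_carton: the slim closed carton, 110 x 62 x 34 mm, standing on its long side in the drawer. In its own frame: x = its 110 mm length, y = its 34 mm thickness, pointing out of the lid face (the one with the round badge), z = its 62 mm width, up as it stands at the start. Origin at the middle of the 110 x 34 side it stands on at the start. Lying lid up, its y points up.
- slim_lid (a point): middle of the slim carton's lid face (110 x 62), axes as the slim carton's.
- slim_back (a point): middle of the slim carton's plain back face, the one it has to lie on; axes as the slim carton's.
- pod: bystander: white round earphone pod, 62 mm across, 28 high; origin under its centre.
- tin: bystander: flat metal tin, 68 mm across, 24 high on the counter; origin under its centre.
- cleaner: bystander: clear bottle, 42 mm across, 125 high; origin under its centre.
- phone: bystander: black phone 150 x 72 x 9 mm, flat on the counter; origin under its centre.
- player: bystander: metal music player 118 x 64 x 16 mm, flat on the counter; origin under its centre.
- case: bystander: grey zip case 85 x 60 x 30 mm; origin under its centre.
Not all that is in view belongs to the job. What is shaped like the base_carton but pink is not meant.

How it is judged:
On the way, in this order (a step that is already met when the one before it is completed fails the run):
1. the drawer is pulled out to its stop (value of joint unit_drawer0 above 0.1606 m), for 0.1 s.
2. the thicker carton lies flat and square on the bottom carton, released (horizontal distance between thick_carton and base_carton below 0.008 m and z of thick_carton in the frame of base_carton between 0.047 and 0.053 m and angle between the x axis of thick_carton and the x axis of base_carton, either way round below 0.1 rad and angle between thick_carton's own z axis and vertical below 0.06 rad and linear speed of thick_carton below 0.02 m/s and contact force between the fingers and thick_carton below 0.1 N), for 0.2 s.
3. the slim carton lies flat, lid up and square, on the thicker one, released (horizontal distance between slim_back and thick_carton below 0.008 m and z of slim_back in the frame of thick_carton between 0.037 and 0.043 m and angle between the x axis of slim_carton and the x axis of thick_carton, either way round below 0.1 rad and angle between slim_carton's own y axis and vertical below 0.06 rad and linear speed of slim_carton below 0.02 m/s and contact force between the fingers and slim_carton below 0.1 N), for 0.2 s.
At the end, for the whole second after the job is handed in: At rest, released: thicker carton on the bottom one, slim one lid up on the thicker; each centred within 8 mm and turned under 0.1 rad from the one below, level within 0.06 rad; bottom carton moved under 25 mm; drawer still open by over 100 mm (all of step 2 and all of step 3 and value of joint unit_drawer0 above 0.1 m and distance of base_carton from where it was at the start of the episode below 0.025 m and angle between base_carton's own z axis and vertical below 0.06 rad); the robot touches nothing.
It fails at once if a carton dropped (falls freely faster than 0.8 m/s, some 33 mm) ((linear speed of thick_carton above 0.8 m/s and contact force between anything else and thick_carton below 0.01 N) or (linear speed of slim_carton above 0.8 m/s and contact force between anything else and slim_carton below 0.01 N)).
It fails at once if a bystander moved more than 40 mm (distance of any of pod, tin, cleaner, phone, player, case from where it was at the start of the episode above 0.04 m).
It also fails if it takes over 72 s, if anything falls off the work surface, if the arm or the gripper's body presses on something with over 40 N, if the wrist force passes 120 N, or if a joint passes its speed limit or range.

## Working session

There is one attempt and no reset: what is moved stays moved. The work goes in short steps, Python scripts to look and compute and a tool call to move; the robot and the scene stay as the last step left them, time stands still between calls to the robot, and variables do not carry over. Pictures are saved under pics/ and viewed, at most 10 in all, crops included, and the job is handed in when it is done.

Besides the shell and the picture viewer there is one more tool, called after "Emit:" in YAML: its name, and indented under it one key for each argument. play_rows: Moves the arm, as the interface text tells. Its arguments: {"type":"object","properties":{"commands":{"type":"array"}},"required":["commands"]}

```bash
mkdir -p pics; ls
python3 - <<'E'
from bench import *
import cv2,numpy as np
for n in("scene","top"):
    im=capture(n); cv2.imwrite(f"pics/{n}0.png",im)
    c=get_calibration(n); print(n,c["fx"],c["cx"],c["cy"],(-np.array(c["R"]).T@np.array(c["t"])).round(3),np.array(c["R"]).round(3).tolist())
o=get_obs(); print({k:np.round(v,3) for k,v in o.items()},env.tip_reach)
E
```

```text
pics
scene 465.44623142020066 255.53430542378666 194.98236616099825 [1.552 0.276 1.026] [[-0.296, 0.955, 0.011], [0.655, 0.211, -0.726], [-0.695, -0.208, -0.688]]
top 358.46528989572374 256.13307113599154 191.64717058647392 [0.363 0.014 1.252] [[-0.02, -0.999, 0.026], [-0.988, 0.016, -0.156], [0.156, -0.029, -0.987]]
{'clock': np.float64(0.1), 'q': array([-1.292,  0.277, -0.028,  1.268,  0.   ,  1.467]), 'dq': array([-0.001, -0.001,  0.004,  0.001,  0.002, -0.001]), 'joint_torque': array([ 1.0000e-03, -4.4671e+01,  2.9613e+01,  8.0000e-03, -0.0000e+00,
        0.0000e+00]), 'position': array([ 0.233, -0.579,  0.249]), 'orientation': array([-3.083, -0.596,  0.   ]), 'wrist_force': array([0.898, 0.198, 0.279]), 'torque': array([0.026, 0.007, 0.024]), 'grasp_force': np.float64(0.0), 'grip_width': np.float64(1.005)} 0.019
```

View pics/scene0.png

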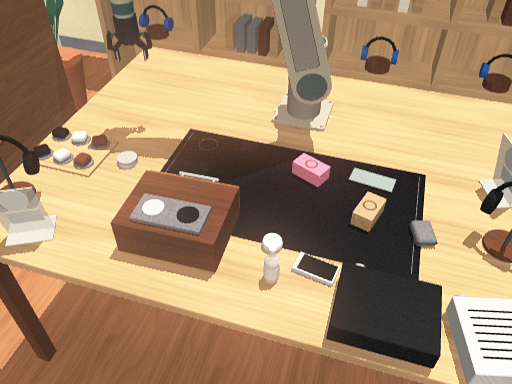

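View pics/top0.png

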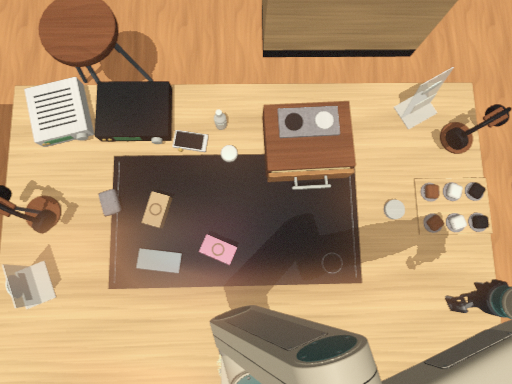

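Candidates for base_carton: the tan box at top (156,209) and the pink box at (218,249), which is excluded. I choose the tan one. The handle is at top (311,184), the only bar in view. I'll check both in one close crop.

```bash
cat > h.py <<'E'
import numpy as np,cv2
from bench import *
from scipy.spatial.transform import Rotation as Ro
def cam(n):
    c=get_calibration(n);return c,np.array(c["R"]),np.array(c["t"])
def px2w(n,u,v,z):
    c,R,t=cam(n);d=R.T@np.array([(u-c["cx"])/c["fx"],(v-c["cy"])/c["fy"],1]);o=-R.T@t
    return (o+d*(z-o[2])/d[2]).round(4)
def w2px(n,X):
    c,R,t=cam(n);p=R@np.asarray(X,float)+t;return np.array([c["fx"]*p[0]/p[2]+c["cx"],c["fy"]*p[1]/p[2]+c["cy"]]).round(1)
def crop(src,x0,y0,x1,y1,k): return cv2.resize(src[y0:y1,x0:x1],None,fx=k,fy=k,interpolation=cv2.INTER_CUBIC)
def delta(P,rv):  # shift cm (tool axes) and rotvec deg to world pose
    o=get_obs();R=Ro.from_rotvec(o["orientation"])
    return (R.inv().apply(np.array(P)-o["position"])*100).round(2),np.degrees((R.inv()*Ro.from_rotvec(rv)).as_rotvec()).round(1)
E
python3 - <<'E'
from h import *
im=cv2.imread("pics/top0.png")
a=crop(im,130,180,190,240,6);b=crop(im,250,95,365,195,6)
b=cv2.copyMakeBorder(b,0,0,0,0,0)
H=max(len(a),len(b));a=cv2.copyMakeBorder(a,0,H-len(a),0,0,0)
o=np.hstack([a,b]);print(o.shape);cv2.imwrite("pics/c1.png",cv2.resize(o,None,fx=.75,fy=.75))
cv2.imwrite("pics/c1.png",cv2.resize(o,(int(o.shape[1]*.75),int(o.shape[0]*.75))))
hsv=cv2.cvtColor(im,cv2.COLOR_BGR2HSV)[185:235,135:180]
print(hsv[24,10],hsv[3,3])
E
```

```text
(600, 1050, 3)
[ 15 102 143] [12 96 72]
```

View pics/c1.png

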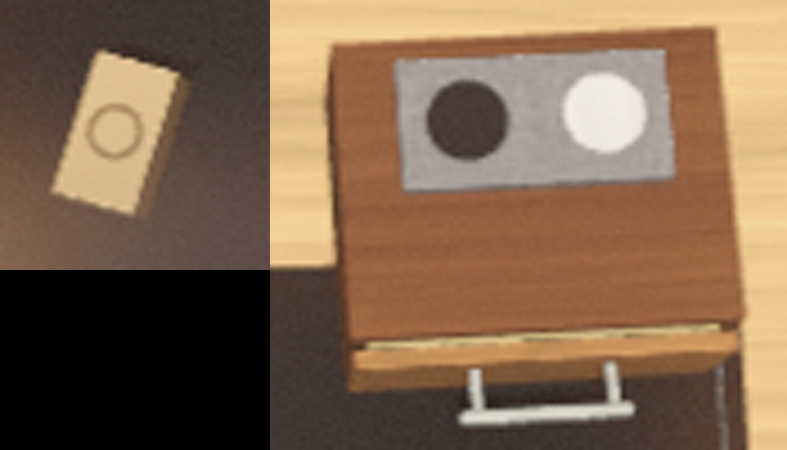

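The crop shows the tan box with a round badge on its top (lid up), top-face corners at crop (100,52), (181,73), (138,214), (52,191). The steel bar handle runs from crop (465,418) to (630,408) below the drawer front.

Run:
```python
from h import *
k=4.5
C=[px2w("top",130+x/k,180+y/k,.05) for x,y in[(100,52),(181,73),(138,214),(52,191)]];C=np.array(C);print("base",C[:,:2].tolist(),C.mean(0))
ax=(C[0]+C[1]-C[2]-C[3])/2;print("len",np.linalg.norm(ax),"yaw",np.degrees(np.arctan2(ax[1],ax[0])),"w",np.linalg.norm(C[0]-C[1]))
f=lambda x,y:(250+(x-270)/k,95+y/k)
U=np.array([px2w("top",*f(*p),.115) for p in[(333,45),(715,28),(743,318),(350,340)]]);print("unit",U[:,:2].tolist())
d=U[0]-U[1];print("yaw unit",np.degrees(np.arctan2(-d[0],d[1])),np.linalg.norm(d))
Hh=np.array([px2w("top",*f(*p),.077) for p in[(462,418),(633,409)]]);d=Hh[0]-Hh[1];print("handle",Hh.tolist(),Hh.mean(0),np.linalg.norm(d),np.degrees(np.arctan2(-d[0],d[1])))
# badge/handle refine: base mask
im=cv2.imread("pics/top0.png");m=(im[...,2]>170).astype(np.uint8);m[:180]=0;m[240:]=0;m[:,:130]=0;m[:,190:]=0
r=cv2.minAreaRect(cv2.findNonZero(m));print(r)
B=np.array([px2w("top",u,v,.05) for u,v in cv2.boxPoints(r)]);print(B[:,:2].tolist(),B.mean(0))
print(w2px("scene",Hh.mean(0)), w2px("scene",[*C.mean(0)[:2],.05]))
```

```text
base [[0.5585, 0.3284], [0.5416, 0.2678], [0.4369, 0.2976], [0.455, 0.361]] [0.498  0.3137 0.05  ]
len 0.1086749741200796 yaw -16.684094636379168 w 0.06291239941378811
unit [[0.8351, -0.0523], [0.8459, -0.3391], [0.6233, -0.3461], [0.611, -0.0593]]
yaw unit 2.1565626747147983 0.2870032752426355
handle [[0.559, -0.1433, 0.077], [0.5638, -0.2712, 0.077]] [ 0.5614  -0.20725  0.077  ] 0.12799003867489062 2.149262967126641
((155.19998168945312, 208.90000915527344), (18.657434463500977, 33.203914642333984), 18.43494987487793)
[[0.4575, 0.3626], [0.5631, 0.3306], [0.542, 0.2709], [0.4369, 0.3037]] [0.499875 0.31695  0.05    ]
[197.8 174.8] [367.9 203.6]
```

```bash
cat >> h.py <<'E'
def down(yawy): # rotvec, tool pointing down, tool y at world angle yawy (deg)
    f=np.radians((yawy+90)/2);return np.pi*np.array([np.cos(f),np.sin(f),0])
def go(P,yawy): print(*[x.tolist() for x in delta(P,down(yawy))])
E
python3 -c "
from h import *
go([.561,-.207,.2],2.15)"
```

```text
[44.34, -22.31, 4.98] [-0.1, -0.1, -70.3]
```

Emit:
play_rows:
  commands:
    - [[4, -2, 0.5], [0, 0, -7], 0.3]
    - [[8, -4, 1], [0, 0, -14], 0.3]
    - [[12, -6, 1.5], [0, 0, -21], 0.3]
    - [[16, -8, 2], [0, 0, -28], 0.3]
    - [[19.5, -9.8, 2.5], [0, 0, -35], 0.3]
    - [[23, -11.6, 3], [0, 0, -41], 0.3]
    - [[26.5, -13.4, 3.5], [0, 0, -47], 0.3]
    - [[30, -15.2, 4], [0, 0, -53], 0.3]
    - [[33, -16.8, 4.5], [0, 0, -58], 0.3]
    - [[36, -18.2, 5], [0, 0, -64], 0.3]

```text
clock: 0.93
position: [0.4999, -0.2742, 0.1995]
orientation: [-2.293, -2.146, -0.0]
wrist_force: [-0.2, -1.5, -0.5]
grip_width: 0.302
grasp_force: 0.0
```

```bash
python3 -c "
from h import *
o=get_obs();print(o['position'],o['grip_width'],o['clock'])
go([.561,-.207,.08],2.15)"
```

```text
[ 0.49986845 -0.27420323  0.1995344 ] 0.30214133780168745 0.9333
[7.1, 5.67, 11.96] [-0.0, -0.1, -5.9]
```

Emit:
play_rows:
  commands:
    - [[3.5, 2.8, 0], [0, 0, -3], 0.3]
    - [[7.1, 5.7, 0], [0, 0, -5.9], 0.3]
    - [[7.1, 5.7, 2], [0, 0, -5.9], 0.3]
    - [[7.1, 5.7, 4], [0, 0, -5.9], 0.3]
    - [[7.1, 5.7, 6], [0, 0, -5.9], 0.3]
    - [[7.1, 5.7, 7.5], [0, 0, -5.9], 0.3]
    - [[7.1, 5.7, 9], [0, 0, -5.9], 0.3]
    - [[7.1, 5.7, 10.5], [0, 0, -5.9], 0.3]
    - [[7.1, 5.7, 12], [0, 0, -5.9], 0.3]
    - [[7.1, 5.7, 12], [0, 0, -5.9], 0.3]

```text
clock: 1.77
position: [0.559, -0.2092, 0.0772]
orientation: [-2.183, -2.252, 0.003]
wrist_force: [-0.3, -0.1, -1.0]
grip_width: 0.3
grasp_force: 0.0
```

Emit:
play_rows:
  commands:
    - [[0, 0, 0], [0, 0, 0], 0]
    - [[0, 0, 0], [0, 0, 0], 0]
    - [[0, 0, 0], [0, 0, 0], 0]
    - [[0, 0, 0], [0, 0, 0], 0]
    - [[0, 0, 0], [0, 0, 0], 0]
    - [[0, -0.3, 0], [0, 0, 0], 0]
    - [[0, -0.8, 0], [0, 0, 0], 0]
    - [[0, -1.5, 0], [0, 0, 0], 0]
    - [[0, -2.2, 0], [0, 0, 0], 0]
    - [[0, -3, 0], [0, 0, 0], 0]

```text
clock: 2.6
position: [0.5301, -0.2112, 0.0802]
orientation: [-2.187, -2.256, 0.001]
wrist_force: [0.9, -0.4, -7.7]
grip_width: 0.105
grasp_force: 58.6
```

Emit:
play_rows:
  commands:
    - [[0, -1.5, 0], [0, 0, 0], 0]
    - [[0, -3, 0], [0, 0, 0], 0]
    - [[0, -4.5, 0], [0, 0, 0], 0]
    - [[0, -6, 0], [0, 0, 0], 0]
    - [[0, -7.5, 0], [0, 0, 0], 0]
    - [[0, -9, 0], [0, 0, 0], 0]
    - [[0, -10.5, 0], [0, 0, 0], 0]
    - [[0, -12, 0], [0, 0, 0], 0]
    - [[0, -13, 0], [0, 0, 0], 0]
    - [[0, -13.5, 0], [0, 0, 0], 0]

```text
clock: 3.43
position: [0.4039, -0.2161, 0.0816]
orientation: [2.175, 2.245, 0.028]
wrist_force: [33.9, 3.9, -31.4]
grip_width: 0.102
grasp_force: 57.9
```

Emit:
play_rows:
  commands:
    - [[0, -0.2, 0], [0, 0, 0], 0]
    - [[0, -0.4, 0], [0, 0, 0], 0]
    - [[0, -0.5, 0], [0, 0, 0], 0]
    - [[0, -0.6, 0], [0, 0, 0], 0]
    - [[0, -0.6, 0], [0, 0, 0], 0]
    - [[0, -0.6, 0], [0, 0, 0], 0]
    - [[0, -0.6, 0], [0, 0, 0], 0]
    - [[0, -0.6, 0], [0, 0, 0], 0]
    - [[0, -0.6, 0], [0, 0, 0], 0]
    - [[0, -0.6, 0], [0, 0, 0], 0]

```text
clock: 4.27
position: [0.4038, -0.2161, 0.0817]
orientation: [2.168, 2.244, 0.04]
wrist_force: [38.9, 4.7, -37.0]
grip_width: 0.101
grasp_force: 57.9
```

Emit:
play_rows:
  commands:
    - [[0, 1.0, 0], [0, 0, 0], 0.1]
    - [[0, 1.2, 0], [0, 0, 0], 0.3]
    - [[0, 1.2, 0], [0, 0, 0], 0.3]
    - [[0, 1.2, 0], [0, 0, 0], 0.3]
    - [[0, 1.2, -2], [0, 0, 0], 0.3]
    - [[0, 1.2, -5], [0, 0, 0], 0.3]
    - [[0, 1.2, -9], [0, 0, 0], 0.3]
    - [[0, 1.2, -13], [0, 0, 0], 0.3]
    - [[0, 1.2, -17], [0, 0, 0], 0.3]
    - [[-4, 1.2, -19], [0, 0, 0], 0.5]

```text
clock: 5.1
position: [0.4032, -0.2497, 0.2749]
orientation: [2.179, 2.257, 0.003]
wrist_force: [2.0, 0.1, -0.1]
grip_width: 0.427
grasp_force: 0.0
```

Emit:
play_rows:
  commands:
    - [[-4, 0, 0], [0, 0, 0], 1]
    - [[-8, 0, 0], [0, 0, 0], 1]
    - [[-12, 0, 0], [0, 0, 0], 1]
    - [[-16, 0, 0], [0, 0, 0], 1]
    - [[-20, 0, 0], [0, 0, 0], 1]
    - [[-24, 0, 0], [0, 0, 0], 1]
    - [[-28, 0, 0], [0, 0, 0], 1]
    - [[-30, 0, 0], [0, 0, 0], 1]
    - [[-30, 0, 0], [0, 0, 0], 1]
    - [[-30, 0, 0], [0, 0, 0], 1]

```text
clock: 5.93
position: [0.4111, -0.5531, 0.2687]
orientation: [-2.189, -2.252, -0.0]
wrist_force: [0.5, 0.9, 0.4]
grip_width: 0.997
grasp_force: 0.0
```

Run:
```python
from h import *
a=capture("top");b=capture("scene");cv2.imwrite("pics/top1.png",a);cv2.imwrite("pics/scene1.png",b)
A=crop(a,250,130,370,250,5);B=crop(b,120,110,270,260,4)
o=np.vstack([A]);cv2.imwrite("pics/c2.png",np.hstack([A[:,:600],cv2.resize(B,(600,600))])[:,:1200]);
cv2.imwrite("pics/c2t.png",A)
o=get_obs();print(o['position'],o['grip_width'],o['clock'])
```

```text
[ 0.41182509 -0.55133355  0.26919988] 0.9979389049503973 6.0333
```

View pics/c2t.png

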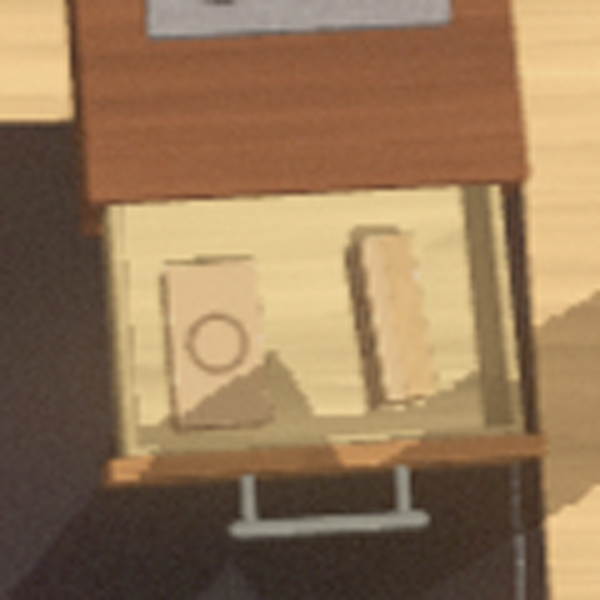

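Crop of the open drawer: thick carton on the left, lid badge up at crop (217,343), corners (163,263), (255,256), (270,424), (178,430). The slim one stands at the right, its top strip from (388,233) to (411,400); its left face is the dark strip at x≈360. Next I need to know which face is the lid.

Run:
```python
from h import *
a=cv2.imread("pics/top1.png");b=cv2.imread("pics/scene1.png")
f=lambda x,y:(250+x/5,130+y/5)
T=np.array([px2w("top",*f(*p),.062) for p in[(163,263),(255,256),(270,424),(178,430)]]);print("thick",T[:,:2].tolist(),T.mean(0));ax=(T[0]+T[1]-T[2]-T[3])/2;print(np.linalg.norm(ax),np.degrees(np.arctan2(ax[1],ax[0])))
S=np.array([px2w("top",*f(*p),.084) for p in[(363,235),(410,232),(437,398),(385,404)]]);print("slim",S[:,:2].tolist(),S.mean(0));ax=(S[0]+S[1]-S[2]-S[3])/2;print(np.linalg.norm(ax),np.degrees(np.arctan2(ax[1],ax[0])))
print("handle",px2w("top",*f(330,524),.077))
# expected lid ring if on +y face
u=ax/np.linalg.norm(ax);n=np.array([-u[1],u[0],0]);c=S.mean(0)
for s in(1,-1):
    p=c+n*.017*s;p[2]=.053;print(s,w2px("top",p),w2px("scene",p))
A=crop(cv2.convertScaleAbs(a,alpha=1.5,beta=20),312,170,347,216,12);B=crop(b,150,120,240,200,5);
A=cv2.copyMakeBorder(A[:552],0,0,0,0,0);H=max(len(A),len(B))
pad=lambda x:cv2.copyMakeBorder(x,0,H-len(x),0,0,0)
A=cv2.resize(A,None,fx=.8,fy=.8);H=max(len(A),len(B));o=np.hstack([pad(A),pad(B)]);print(o.shape);cv2.imwrite("pics/c3.png",o)
```

```text
thick [[0.5802, -0.1118], [0.5841, -0.1745], [0.4698, -0.18], [0.4669, -0.1183]] [ 0.52525 -0.14615  0.062  ]
0.1139580624615915 3.0180726051288786
slim [[0.5932, -0.244], [0.5947, -0.2757], [0.483, -0.2876], [0.4797, -0.253]] [ 0.53765  -0.265075  0.084   ]
0.11308387373980427 5.3022267724998855
handle [ 0.4022 -0.2143  0.077 ]
1 [322.7 195.2] [189.5 173. ]
-1 [332.6 194.2] [179.3 171.4]
(442, 786, 3)
```

View pics/c3.png

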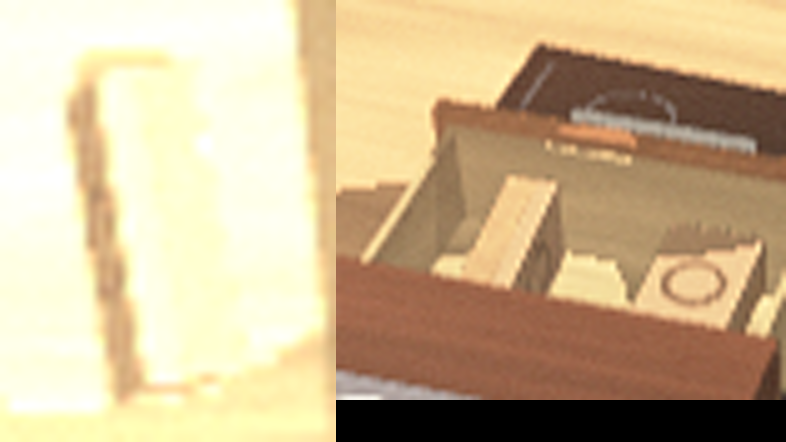

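The top strip shows the slim's dark left face at (100,240) with faint blobs; the scene crop shows the same face in shade at (545,265). A contrast-stretched look at that face will settle it.

Run:
```python
from h import *
from bench import capture
a=np.mean([capture("top") for _ in range(6)],0);b=np.mean([capture("scene") for _ in range(6)],0)
def st(im,x0,y0,x1,y1,k,lo,hi):
    c=np.clip((im[y0:y1,x0:x1].mean(2)-lo)/(hi-lo)*255,0,255).astype(np.uint8);return cv2.resize(c,None,fx=k,fy=k,interpolation=cv2.INTER_CUBIC)
A=st(a,314,172,334,214,13,60,170);B=st(b,180,150,200,184,16,50,150)
print(a[185:207,318:327].mean(2).astype(int))
H=max(len(A),len(B));pad=lambda x:cv2.copyMakeBorder(x,0,H-len(x),0,0,0)
cv2.imwrite("pics/c4.png",np.hstack([pad(A),pad(B)]))
```

```text
[[183 139 102 103 105 150 185 182 179]
 [188 154 103 102 101 148 186 182 181]
 [198 176 102 103 103 148 185 182 183]
 [200 180 102 103 104 150 187 182 181]
 [198 181 117  94  94 131 170 183 181]
 [197 183 135  87  86 110 156 183 182]
 [196 184 137  96 103 108 150 185 183]
 [187 180 145  96 100  95 147 187 182]
 [186 186 164  96 103  97 152 192 182]
 [189 189 168  95 103  98 147 189 183]
 [186 186 166  98 102 107 138 171 182]
 [183 184 171 126 103 103 119 158 183]
 [182 182 170 131  97 101 100 150 185]
 [183 183 174 145 101 101  92 146 185]
 [180 179 177 156  99 102  92 151 191]
 [178 177 177 158  97  90  98 150 188]
 [179 179 180 164 114 100 103 130 168]
 [182 182 183 171 132 104 104 117 158]
 [184 183 183 172 134 105 104 106 149]
 [181 182 182 170 131 105 105 102 146]
 [189 189 190 183 152 104 105 105 153]
 [190 190 190 188 166 103 103 104 150]]
```

View pics/c4.png

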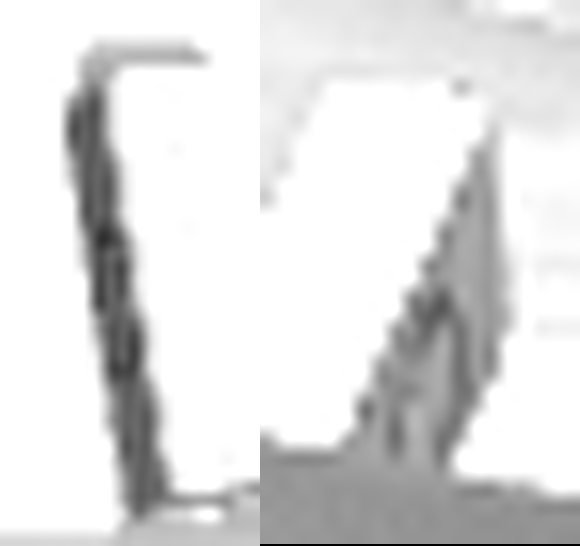

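The scene close-up shows a ring arc on the slim's left face at (445,350), and the top view has dark spots at rows 190 and 200. So the lid faces +y and the carton has to be tipped towards -y. I'll refine the poses by fitting known rectangles to the image edges.

```bash
cat >> h.py <<'E'
from scipy.optimize import minimize
def fit(ims,x,y,yaw,z,L,W,names=("top","scene"),pr=True):
    """fit top-face rectangle (L along yaw) by colour step across its outline"""
    G=[cv2.GaussianBlur(i.astype(np.float32),(0,0),.6) for i in ims]
    s=np.linspace(-.46,.46,40);o=np.ones(40)
    def pts(p,m):
        l,w=L/2+m,W/2+m;q=np.concatenate([np.c_[s*L,o*w],np.c_[s*L,-o*w],np.c_[o*l,s*W],np.c_[-o*l,s*W]])
        c,d=np.cos(p[2]),np.sin(p[2]);return np.c_[p[0]+q[:,0]*c-q[:,1]*d,p[1]+q[:,0]*d+q[:,1]*c,np.full(len(q),z)]
    def smp(g,n,P):
        c,R,t=cam(n);k=P@R.T+t;u=(c["fx"]*k[:,0]/k[:,2]+c["cx"]).astype(np.float32);v=(c["fy"]*k[:,1]/k[:,2]+c["cy"]).astype(np.float32)
        return cv2.remap(g,u[None],v[None],cv2.INTER_LINEAR)[0]
    def cost(p):
        return -sum(np.minimum(np.linalg.norm(smp(g,n,pts(p,-.003))-smp(g,n,pts(p,.003)),axis=1),60).mean() for g,n in zip(G,names))
    best=None
    for dx in(-.005,0,.005):
        for dy in(-.005,0,.005):
            r=minimize(cost,[x+dx,y+dy,yaw],method="Nelder-Mead",options=dict(initial_simplex=np.array([x+dx,y+dy,yaw])+np.array([[0,0,0],[.004,0,0],[0,.004,0],[0,0,.06]])))
            if best is None or r.fun<best.fun:best=r
    p=best.x;return p[0].round(4),p[1].round(4),np.degrees(p[2]).round(1),best.fun.round(1)
E
python3 - <<'E'
from h import *
a=cv2.imread("pics/top1.png");b=cv2.imread("pics/scene1.png");T,S=("top",),("scene",)
for nm,arg in dict(base=(.499,.315,-.29,.05,.11,.062),thick=(.525,-.146,.05,.062,.11,.062),slim=(.5376,-.265,.09,.084,.11,.034)).items():
    print(nm,fit([a],*arg,names=T),fit([b],*arg,names=S),fit([a,b],*arg))
print("pink",px2w("top",218,249,.05))
go([.525,-.146,.2],93)
E
```

```text
Traceback (most recent call last):
  File "h.py", line 34, in fit
    r=minimize(cost,[x+dx,y+dy,yaw],method="Nelder-Mead",options=dict(initial_simplex=np.array([x+dx,y+dy,yaw])+np.array([[0,0,0],[.004,0,0],[0,.004,0],[0,0,.06]])))
  File "h.py", line 30, in cost
    return -sum(np.minimum(np.linalg.norm(smp(g,n,pts(p,-.003))-smp(g,n,pts(p,.003)),axis=1),60).mean() for g,n in zip(G,names))
            ~~~^^^^^^^^^^^^^^^^^^^^^^^^^^^^^^^^^^^^^^^^^^^^^^^^^^^^^^^^^^^^^^^^^^^^^^^^^^^^^^^^^^^^^^^^^^^^^^^^^^^^^^^^^^^^^^^^^
  File "h.py", line 30, in <genexpr>
    return -sum(np.minimum(np.linalg.norm(smp(g,n,pts(p,-.003))-smp(g,n,pts(p,.003)),axis=1),60).mean() for g,n in zip(G,names))
                                                                ~~~^^^^^^^^^^^^^^^^^
  File "h.py", line 27, in smp
    c,R,t=cam(n);k=P@R.T+t;u=(c["fx"]*k[:,0]/k[:,2]+c["cx"]).astype(np.float32);v=(c["fy"]*k[:,1]/k[:,2]+c["cy"]).astype(np.float32)
          ~~~^^^
  File "h.py", line 5, in cam
    c=get_calibration(n);return c,np.array(c["R"]),np.array(c["t"])
ValueError: time passes only in moves, steps and waits
```

```bash
sed -i 's/^def cam(n):/import functools\n@functools.cache\ndef cam(n):/' h.py
python3 - <<'E'
from h import *
a=cv2.imread("pics/top1.png");b=cv2.imread("pics/scene1.png");T,S=("top",),("scene",)
for nm,arg in dict(base=(.499,.315,-.29,.05,.11,.062),thick=(.525,-.146,.05,.062,.11,.062),slim=(.5376,-.265,.09,.084,.11,.034)).items():
    print(nm,fit([a],*arg,names=T),fit([b],*arg,names=S),fit([a,b],*arg))
print("pink",px2w("top",218,249,.05))
go([.525,-.146,.2],93)
E
```

```text
base (np.float64(0.4993), np.float64(0.3153), np.float64(-17.8), np.float64(-60.0)) (np.float64(0.5016), np.float64(0.3186), np.float64(-19.0), np.float64(-60.0)) (np.float64(0.5003), np.float64(0.3177), np.float64(-15.9), np.float64(-120.0))
thick (np.float64(0.5305), np.float64(-0.1389), np.float64(1.4), np.float64(-31.7)) (np.float64(0.513), np.float64(-0.1431), np.float64(4.4), np.float64(-36.9)) (np.float64(0.531), np.float64(-0.1399), np.float64(3.0), np.float64(-54.2))
slim (np.float64(0.5406), np.float64(-0.2646), np.float64(7.9), np.float64(-37.7)) (np.float64(0.5413), np.float64(-0.2619), np.float64(5.3), np.float64(-54.2)) (np.float64(0.5407), np.float64(-0.2628), np.float64(6.4), np.float64(-89.9))
pink [0.3627 0.1079 0.05  ]
[40.25, 12.49, 6.9] [0.0, -0.0, -91.2]
```

```bash
sed -i 's/,60)\.mean/,250).mean/; s/pts(p,-.003)/pts(p,-.002)/; s/pts(p,.003)/pts(p,.002)/' h.py
python3 - <<'E'
from h import *
a=cv2.imread("pics/top1.png");b=cv2.imread("pics/scene1.png");T,S=("top",),("scene",)
for nm,arg in dict(base=(.499,.315,-.29,.05,.11,.062),thick=(.525,-.146,.05,.062,.11,.062)).items():
    print(nm,fit([a],*arg,names=T),fit([b],*arg,names=S),fit([a,b],*arg))
print("badge",px2w("top",293.4,198.6,.062),px2w("scene",150+(694-336)/5,120+283/5,.062),"basebadge",px2w("top",130+115/4.5,180+130.5/4.5,.05))
E
```

```text
base (np.float64(0.4997), np.float64(0.3171), np.float64(-16.8), np.float64(-98.1)) (np.float64(0.5031), np.float64(0.3188), np.float64(-16.9), np.float64(-125.2)) (np.float64(0.501), np.float64(0.3187), np.float64(-16.8), np.float64(-207.7))
thick (np.float64(0.5309), np.float64(-0.1459), np.float64(3.2), np.float64(-24.4)) (np.float64(0.5105), np.float64(-0.1437), np.float64(3.6), np.float64(-45.1)) (np.float64(0.5307), np.float64(-0.1415), np.float64(3.4), np.float64(-50.5))
badge [ 0.525  -0.1465  0.062 ] [ 0.5306 -0.1409  0.062 ] basebadge [0.4991 0.3159 0.05  ]
```

Emit:
play_rows:
  commands:
    - [[4, 1.3, 0], [0, 0, -7], 1]
    - [[8, 2.6, 0], [0, 0, -14], 1]
    - [[12, 3.9, 0], [0, 0, -21], 1]
    - [[16, 5.2, 0], [0, 0, -28], 1]
    - [[20, 6.5, 0], [0, 0, -35], 1]
    - [[24, 7.8, 0], [0, 0, -42], 1]
    - [[28, 9, 0], [0, 0, -49], 1]
    - [[32, 10, 0], [0, 0, -56], 1]
    - [[36, 11.2, 2], [0, 0, -63], 1]
    - [[40.2, 12.5, 4], [0, 0, -70], 1]

```text
clock: 7.47
position: [0.5232, -0.1566, 0.2357]
orientation: [0.487, 3.099, -0.002]
wrist_force: [0.2, -0.3, -0.9]
grip_width: 1.002
grasp_force: 0.0
```

```bash
python3 -c "
from h import *
go([.5265,-.145,.05],93.3)"
```

```text
[0.12, 1.21, 18.57] [-0.1, 0.2, -21.2]
```

Emit:
play_rows:
  commands:
    - [[0.1, 0.6, 0], [0, 0, -7], 1]
    - [[0.1, 1.2, 0], [0, 0, -14], 1]
    - [[0.1, 1.2, 2], [0, 0, -21.2], 1]
    - [[0.1, 1.2, 4.5], [0, 0, -21.2], 1]
    - [[0.1, 1.2, 7], [0, 0, -21.2], 1]
    - [[0.1, 1.2, 9.5], [0, 0, -21.2], 1]
    - [[0.1, 1.2, 11], [0, 0, -21.2], 1]
    - [[0.1, 1.2, 12], [0, 0, -21.2], 1]
    - [[0.1, 1.2, 12.5], [0, 0, -21.2], 1]
    - [[0.1, 1.2, 12.5], [0, 0, -21.2], 1]

```text
clock: 8.3
position: [0.5243, -0.1462, 0.1086]
orientation: [0.081, -3.139, -0.001]
wrist_force: [-0.4, -0.6, -0.0]
grip_width: 1.005
grasp_force: 0.0
```

```bash
python3 -c "
from h import *
print(get_obs()['wrist_force'])
go([.5265,-.145,.05],93.3)
b=capture('scene');cv2.imwrite('pics/s2.png',crop(b,120,90,270,210,5))"
```

```text
[-0.3947229  -0.56762333 -0.03864296]
[-0.24, 0.11, 5.86] [0.0, -0.1, -0.3]
```

View pics/s2.png

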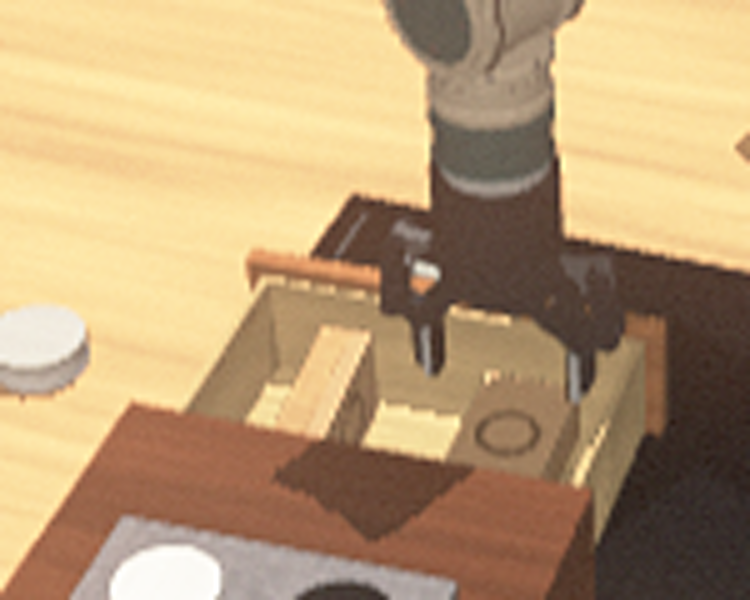

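The picture shows both fingers above the drawer, left tip at (430,370) and right tip at (578,395), straddling the thick carton (badge at (508,433)) and clear of the side wall. The slim carton's badge edge also shows at (355,415).

Emit:
play_rows:
  commands:
    - [[-0.2, 0.1, 0.5], [0, 0, 0], 1]
    - [[-0.2, 0.1, 1.2], [0, 0, 0], 1]
    - [[-0.2, 0.1, 2], [0, 0, 0], 1]
    - [[-0.2, 0.1, 2.7], [0, 0, 0], 1]
    - [[-0.2, 0.1, 3.4], [0, 0, 0], 1]
    - [[-0.2, 0.1, 4.1], [0, 0, 0], 1]
    - [[-0.2, 0.1, 4.8], [0, 0, 0], 1]
    - [[-0.2, 0.1, 5.4], [0, 0, 0], 1]
    - [[-0.2, 0.1, 5.6], [0, 0, 0], 1]
    - [[-0.2, 0.1, 5.6], [0, 0, 0], 1]

```text
clock: 9.18
position: [0.5317, -0.1454, 0.0574]
orientation: [-0.082, 3.13, 0.003]
wrist_force: [0.8, 2.5, 17.4]
grip_width: 1.0
grasp_force: 7.2
```

Emit:
play_rows:
  commands:
    - [[0, 0, 0], [0, 0, 0], 0.8]
    - [[0, 0, 0], [0, 0, 0], 0.6]
    - [[0, 0, 0], [0, 0, 0], 0.4]
    - [[0, 0, 0], [0, 0, 0], 0.3]
    - [[0, 0, 0], [0, 0, 0], 0.3]
    - [[0, 0, 0], [0, 0, 0], 0.3]
    - [[0, 0, -0.5], [0, 0, 0], 0.3]
    - [[0, 0, -1.5], [0, 0, 0], 0.3]
    - [[0, 0, -3], [0, 0, 0], 0.3]
    - [[0, 0, -5], [0, 0, 0], 0.3]

```text
clock: 10.02
position: [0.524, -0.1444, 0.1015]
orientation: [0.081, -3.135, -0.004]
wrist_force: [0.3, 0.7, -2.6]
grip_width: 0.713
grasp_force: 65.7
```

Emit:
play_rows:
  commands:
    - [[0, 0, -4], [0, 0, 0], 0.3]
    - [[0, 0, -8], [0, 0, 0], 0.3]
    - [[0, 0, -8], [0, 0, 0], 0.3]
    - [[0, 0, -8], [0, 0, 0], 0.3]
    - [[0, 0, -8], [0, 0, 0], 0.3]
    - [[0, 0, -8], [0, 0, 0], 0.3]
    - [[0, 0, -8], [0, 0, 0], 0.3]
    - [[0, 0, -8], [0, 0, 0], 0.3]
    - [[0, 0, -8], [0, 0, 0], 0.3]
    - [[0, 0, -8], [0, 0, 0], 0.3]

```text
clock: 10.85
position: [0.5262, -0.1451, 0.1825]
orientation: [0.082, -3.139, -0.001]
wrist_force: [0.3, -0.4, -2.7]
grip_width: 0.711
grasp_force: 66.4
```

```bash
python3 -c "
from h import *
o=get_obs();print(o['position'],o['grip_width'],o['wrist_force'])
go([.501,.318,.18],73.2)"
```

```text
[ 0.5262324  -0.14510913  0.18250028] 0.7110839236498591 [ 0.34677423 -0.43464136 -2.74663605]
[0.11, 46.38, 0.28] [0.0, -0.1, 19.8]
```

Emit:
play_rows:
  commands:
    - [[0, 2, 0], [0, 0, 2], 0.3]
    - [[0, 5, 0], [0, 0, 4], 0.3]
    - [[0, 8.5, 0], [0, 0, 6], 0.3]
    - [[0, 12, 0], [0, 0, 8], 0.3]
    - [[0, 15.5, 0], [0, 0, 10], 0.3]
    - [[0, 19, 0], [0, 0, 12], 0.3]
    - [[0, 22.5, 0], [0, 0, 14], 0.3]
    - [[0, 26, 0], [0, 0, 16], 0.3]
    - [[0, 29.5, 0], [0, 0, 18], 0.3]
    - [[0, 33, 0], [0, 0, 19.8], 0.3]

```text
clock: 11.68
position: [0.5092, 0.186, 0.1834]
orientation: [0.462, 3.107, 0.0]
wrist_force: [1.4, 0.1, -2.0]
grip_width: 0.712
grasp_force: 66.3
```

```bash
python3 -c "
from h import *
go([.501,.318,.18],73.2);go([.501,.318,.12],73.2)"
```

```text
[4.62, 12.39, 0.34] [0.0, 0.0, -0.1]
[4.63, 12.39, 6.34] [0.0, 0.0, -0.1]
```

Emit:
play_rows:
  commands:
    - [[1.3, 3.3, 0.3], [0, 0, 0], 0.3]
    - [[2.5, 6.6, 0.3], [0, 0, 0], 0.3]
    - [[3.6, 9.6, 0.3], [0, 0, 0], 0.3]
    - [[4.3, 11.5, 0.3], [0, 0, 0], 0.3]
    - [[4.6, 12.4, 0.5], [0, 0, 0], 0.3]
    - [[4.6, 12.4, 2], [0, 0, 0], 0.3]
    - [[4.6, 12.4, 4], [0, 0, 0], 0.3]
    - [[4.6, 12.4, 5.5], [0, 0, 0], 0.3]
    - [[4.6, 12.4, 6.3], [0, 0, 0], 0.3]
    - [[4.6, 12.4, 6.3], [0, 0, 0], 0.3]

```text
clock: 12.52
position: [0.4997, 0.3148, 0.1178]
orientation: [-0.46, -3.103, 0.005]
wrist_force: [-1.4, -0.6, -3.0]
grip_width: 0.711
grasp_force: 66.3
```

Run:
```python
from h import *
a=capture("top");b=capture("scene");cv2.imwrite("pics/t3.png",a);cv2.imwrite("pics/s3.png",b)
o=get_obs();print(o['position'])
A=crop(a,120,170,200,250,5);B=crop(b,325,140,405,240,5);B=B[:500]
A=cv2.copyMakeBorder(A,0,100,0,0,0);o=np.hstack([A,B]);print(o.shape);cv2.imwrite("pics/c5.png",o)
```

```text
[0.50158659 0.31585854 0.12043464]
(500, 800, 3)
```

View pics/c5.png

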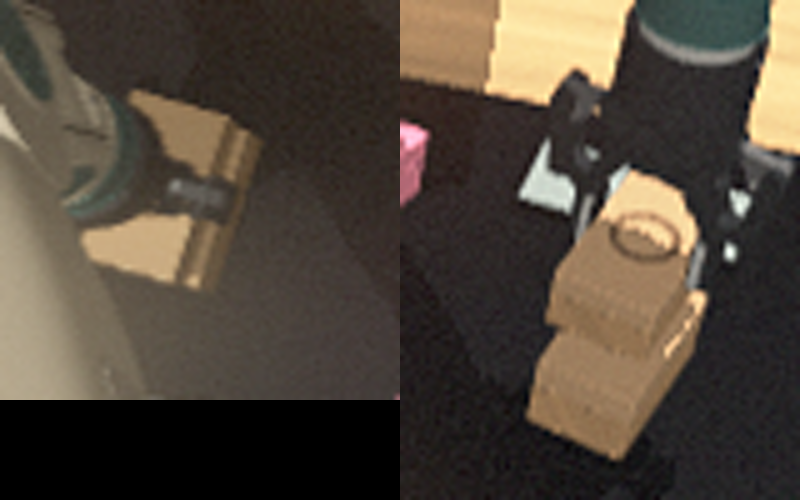

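The held thick carton is level and above the base. In top its lid corners are at (133,92), (230,118) and (178,285); in scene its front bottom edge runs from (552,318) to (640,357).

Run:
```python
from h import *
for z in(.1275,.123):
    P=np.array([px2w("top",120+x/5,170+y/5,z) for x,y in[(133,91),(230,117),(178,285)]])
    print(z,P[:,:2].tolist(),"c",(P[0]+P[2])/2,np.linalg.norm(P[0]-P[1]),np.linalg.norm(P[1]-P[2]),np.degrees(np.arctan2(*(P[1]-P[2])[[1,0]])))
Q=np.array([px2w("scene",325+(x-400)/5,140+y/5,.0875) for x,y in[(552,318),(640,357)]]);print(Q,np.linalg.norm(Q[0]-Q[1]))
m=Q.mean(0);u=np.array([np.cos(-.293),np.sin(-.293),0]);print("scene c",m-u*.055)
o=get_obs();print(o['position'],"wanted base top(.4997,.3171) scene(.5031,.3188)")
go([.501,.318,.085],73.2)
```

```text
0.1275 [[0.5569, 0.326], [0.5393, 0.2648], [0.4341, 0.2949]] c [0.4955  0.31045 0.1275 ] 0.06368045225970055 0.10942143300103506 -15.966973522114563
0.123 [[0.5576, 0.3273], [0.54, 0.2658], [0.4344, 0.2961]] c [0.496  0.3117 0.123 ] 0.06396882053000508 0.10986104860231403 -16.009869744129173
[[0.5497 0.2777 0.0875]
 [0.5659 0.3301 0.0875]] 0.054847060085295364
scene c [0.50514401 0.31978541 0.0875    ]
[0.50158659 0.31585854 0.12043464] wanted base top(.4997,.3171) scene(.5031,.3188)
[0.12, 0.19, 3.54] [-0.0, -0.0, -0.1]
```

Emit:
play_rows:
  commands:
    - [[0.1, 0.2, 0.8], [0, 0, 0], 0.3]
    - [[0.1, 0.2, 1.6], [0, 0, 0], 0.3]
    - [[0.1, 0.2, 2.4], [0, 0, 0], 0.3]
    - [[0.1, 0.2, 2.8], [0, 0, 0], 0.3]
    - [[0.1, 0.2, 3.1], [0, 0, 0], 0.3]
    - [[0.1, 0.2, 3.3], [0, 0, 0], 0.3]
    - [[0.1, 0.2, 3.4], [0, 0, 0], 0.3]
    - [[0.1, 0.2, 3.4], [0, 0, 0], 0.3]
    - [[0.1, 0.2, 3.4], [0, 0, 0], 0.3]
    - [[0.1, 0.2, 3.4], [0, 0, 0], 0.3]

```text
clock: 13.45
position: [0.5014, 0.3187, 0.0868]
orientation: [0.459, 3.107, 0.001]
wrist_force: [-2.1, -0.6, 0.6]
grip_width: 0.709
grasp_force: 66.8
```

Emit:
play_rows:
  commands:
    - [[0, 0, 0.1], [0, 0, 0], 0.3]
    - [[0, 0, 0.1], [0, 0, 0], 0.3]
    - [[0, 0, 0.1], [0, 0, 0], 0.75]
    - [[0, 0, 0.1], [0, 0, 0], 0.85]
    - [[0, 0, 0.1], [0, 0, 0], 1]
    - [[0, 0, 0.1], [0, 0, 0], 1]
    - [[0, 0, 0.1], [0, 0, 0], 1]
    - [[0, 0, -1], [0, 0, 0], 1]
    - [[0, 0, -4], [0, 0, 0], 1]
    - [[0, 0, -8], [0, 0, 0], 1]

```text
clock: 14.28
position: [0.4983, 0.317, 0.1642]
orientation: [-0.459, -3.101, 0.007]
wrist_force: [0.8, 0.3, -0.3]
grip_width: 1.0
grasp_force: 0.0
```

Emit:
play_rows:
  commands:
    - [[0, -4, -2], [0, 0, -2], 1]
    - [[0, -8, -4], [0, 0, -4], 1]
    - [[0, -12, -4], [0, 0, -6], 1]
    - [[0, -16, -4], [0, 0, -8], 1]
    - [[0, -20, -4], [0, 0, -10], 1]
    - [[0, -24, -4], [0, 0, -12], 0.8]
    - [[0, -28, -4], [0, 0, -14], 0.8]
    - [[0, -32, -4], [0, 0, -16], 0.8]
    - [[0, -36, -4], [0, 0, -18], 0.8]
    - [[0, -40, -4], [0, 0, -20], 0.8]

```text
clock: 15.12
position: [0.3845, -0.0659, 0.2074]
orientation: [-0.091, 3.138, -0.001]
wrist_force: [0.6, 0.0, 0.5]
grip_width: 0.803
grasp_force: 0.0
```

Run:
```python
from h import *
a=capture("top");b=capture("scene");cv2.imwrite("pics/t4.png",a);cv2.imwrite("pics/s4.png",b)
print(get_obs()['position'])
arg=(.501,.317,-.29,.09,.11,.062)
print(fit([a],*arg,names=("top",)),fit([b],*arg,names=("scene",)),fit([a,b],*arg))
B=crop(b,330,150,405,240,6);A=crop(a,125,175,190,240,6);A=cv2.copyMakeBorder(A,0,len(B)-len(A),0,0,0)
o=np.hstack([A,B]);o=o[:600];print(o.shape);cv2.imwrite("pics/c6.png",o[:,:800] if o.shape[1]>800 else o)
```

```text
[ 0.3841849  -0.06916535  0.20741537]
(np.float64(0.5006), np.float64(0.3196), np.float64(-17.3), np.float64(-96.3)) (np.float64(0.5051), np.float64(0.321), np.float64(-17.2), np.float64(-94.9)) (np.float64(0.5019), np.float64(0.3212), np.float64(-17.3), np.float64(-173.5))
(540, 840, 3)
```

Thick sits within about 3 mm of the base's centre and square, by both cameras. Next is the slim carton.

Run:
```python
from h import *
a=cv2.imread("pics/t4.png");b=cv2.imread("pics/s4.png")
arg=(.539,-.264,.1,.084,.11,.034)
print(fit([b],*arg,names=("scene",)))
go([.540,-.264,.14],96)
```

```text
(np.float64(0.538), np.float64(-0.262), np.float64(5.9), np.float64(-46.3))
[-14.65, -20.17, 6.81] [-0.1, 0.1, -3.3]
```

Emit:
play_rows:
  commands:
    - [[-2, -2.8, 0], [0, 0, -3.3], 0.7]
    - [[-4, -5.6, 0], [0, 0, -3.3], 0.7]
    - [[-6, -8.4, 0], [0, 0, -3.3], 0.7]
    - [[-8, -11.2, 0], [0, 0, -3.3], 0.7]
    - [[-10, -14, 0], [0, 0, -3.3], 0.7]
    - [[-12, -16.6, 0], [0, 0, -3.3], 0.7]
    - [[-13.8, -18.8, 2], [0, 0, -3.3], 0.7]
    - [[-14.6, -20.2, 4], [0, 0, -3.3], 0.7]
    - [[-14.6, -20.2, 6.8], [0, 0, -3.3], 0.7]
    - [[-14.6, -20.2, 6.8], [0, 0, -3.3], 0.7]

```text
clock: 16.05
position: [0.5399, -0.2563, 0.1334]
orientation: [0.177, -3.129, -0.009]
wrist_force: [-0.9, 1.0, -1.1]
grip_width: 0.7
grasp_force: 0.0
```

Run:
```python
from h import *
print(get_obs()['grip_width'])
go([.540,-.264,.075],96)
b=capture("scene");cv2.imwrite("pics/s5.png",crop(b,130,90,250,210,5))
```

```text
0.6999821964676659
[0.04, -0.8, 5.84] [0.3, -0.4, 0.5]
```

View pics/s5.png

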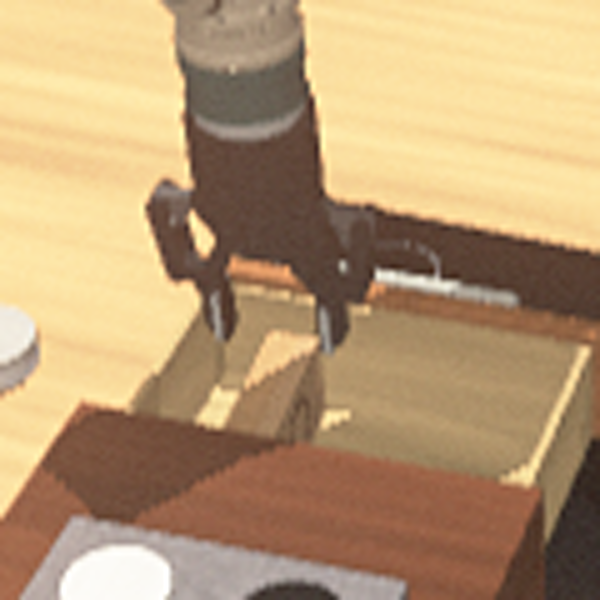

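The fingers straddle the slim's top, with tips at (222,330) and (330,345) and the badge edge on its left face at (305,410). I'll settle partway down before the last part.

Emit:
play_rows:
  commands:
    - [[0, -0.1, 1], [0, 0, 0], 0.7]
    - [[0, -0.1, 2], [0, 0, 0], 0.7]
    - [[0, -0.1, 2.5], [0, 0, 0], 0.7]
    - [[0, -0.1, 2.5], [0, 0, 0], 0.7]
    - [[0, -0.1, 2.5], [0, 0, 0], 0.7]
    - [[0, -0.1, 2.5], [0, 0, 0], 0.7]
    - [[0, -0.1, 2.5], [0, 0, 0], 0.7]
    - [[0, -0.1, 2.5], [0, 0, 0], 0.7]
    - [[0, -0.1, 2.5], [0, 0, 0], 0.7]
    - [[0, -0.1, 2.5], [0, 0, 0], 0.7]

```text
clock: 16.93
position: [0.5425, -0.2591, 0.1136]
orientation: [-0.177, 3.136, -0.0]
wrist_force: [0.7, 0.3, 0.2]
grip_width: 0.697
grasp_force: 0.0
```

Run:
```python
from h import *
go([.540,-.264,.075],96)
```

```text
[0.3, -0.46, 3.86] [-0.0, 0.0, 0.5]
```

Emit:
play_rows:
  commands:
    - [[0.3, -0.4, 0.5], [0, 0, 0], 0.7]
    - [[0.3, -0.4, 1.3], [0, 0, 0], 0.7]
    - [[0.3, -0.4, 2.1], [0, 0, 0], 0.7]
    - [[0.3, -0.4, 2.9], [0, 0, 0], 0.7]
    - [[0.3, -0.4, 3.5], [0, 0, 0], 0.7]
    - [[0.3, -0.4, 3.8], [0, 0, 0], 0.7]
    - [[0.3, -0.4, 3.8], [0, 0, 0], 0.5]
    - [[0.3, -0.4, 3.8], [0, 0, 0], 0.3]
    - [[0.3, -0.4, 3.8], [0, 0, 0], 0.1]
    - [[0.3, -0.4, 3.8], [0, 0, 0], 0.1]

```text
clock: 17.77
position: [0.54, -0.2634, 0.0756]
orientation: [-0.178, 3.136, -0.0]
wrist_force: [-0.0, -0.2, -1.8]
grip_width: 0.389
grasp_force: 59.6
```

Emit:
play_rows:
  commands:
    - [[0, 0, 0], [0, 0, 0], 0.1]
    - [[0, 0, 0], [0, 0, 0], 0.1]
    - [[0, 0, -0.5], [0, 0, 0], 0.1]
    - [[0, 0, -2], [0, 0, 0], 0.1]
    - [[0, 0, -4.5], [0, 0, 0], 0.1]
    - [[0, 0, -8], [0, 0, 0], 0.1]
    - [[0, 0, -11], [0, 0, 0], 0.1]
    - [[0, 0, -12], [0, 0, 0], 0.1]
    - [[0, 0, -12], [0, 0, 0], 0.1]
    - [[0, 0, -12], [0, 0, 0], 0.1]

```text
clock: 18.6
position: [0.5398, -0.2633, 0.1954]
orientation: [-0.177, 3.136, -0.001]
wrist_force: [-0.8, -0.6, -3.9]
grip_width: 0.39
grasp_force: 60.0
```

Run:
```python
from h import *
go([.52,.12,.18],73)
```

```text
[-2.36, 38.31, 1.52] [-0.0, 0.0, 23.5]
```

Held and lifted cleanly. I'll carry it to the free counter spot.

Emit:
play_rows:
  commands:
    - [[-0.2, 3, 0], [0, 0, 2.5], 0.1]
    - [[-0.5, 7, 0], [0, 0, 5], 0.1]
    - [[-0.7, 11, 0], [0, 0, 7.5], 0.1]
    - [[-1, 15, 0], [0, 0, 10], 0.1]
    - [[-1.2, 19, 0], [0, 0, 12.5], 0.1]
    - [[-1.5, 23, 0], [0, 0, 15], 0.1]
    - [[-1.7, 27, 0], [0, 0, 17.5], 0.1]
    - [[-2, 31, 0], [0, 0, 20], 0.1]
    - [[-2.2, 35, 0.7], [0, 0, 22], 0.1]
    - [[-2.4, 38.3, 1.5], [0, 0, 23.5], 0.1]

```text
clock: 19.43
position: [0.5183, 0.1224, 0.1779]
orientation: [-0.465, -3.103, 0.0]
wrist_force: [0.5, 0.1, -1.6]
grip_width: 0.394
grasp_force: 60.2
```

```bash
cat >> h.py <<'E'
def tilt(P,yaw,th): # tool-down grasp across carton (axis yaw), then tipped th deg about carton x
    R=Ro.from_euler("z",yaw,degrees=True)*Ro.from_euler("x",th,degrees=True)*Ro.from_euler("z",-yaw,degrees=True)*Ro.from_rotvec(down(yaw+90))
    print(*[x.tolist() for x in delta(P,R.as_rotvec())])
E
python3 - <<'E'
from h import *
print(get_obs()['position'])
tilt([.52,.12,.10],-17,48)
E
```

```text
[0.51830911 0.12236601 0.17792277]
[-0.26, -0.17, 7.79] [-48.0, -0.2, -0.1]
```

Emit:
play_rows:
  commands:
    - [[0, 0, 1], [-5, 0, 0], 0.1]
    - [[0, 0, 2], [-11, 0, 0], 0.1]
    - [[-0.1, 0, 3], [-17, 0, 0], 0.1]
    - [[-0.1, 0, 4], [-23, 0, 0], 0.1]
    - [[-0.2, -0.1, 5], [-29, 0, 0], 0.1]
    - [[-0.2, -0.1, 6], [-35, 0, 0], 0.1]
    - [[-0.2, -0.2, 7], [-41, 0, 0], 0.1]
    - [[-0.2, -0.2, 7.8], [-47, 0, 0], 0.1]
    - [[-0.2, -0.2, 7.8], [-48, 0, 0], 0.1]
    - [[-0.2, -0.2, 7.8], [-48, 0, 0], 0.1]

```text
clock: 20.27
position: [0.5187, 0.1172, 0.0988]
orientation: [0.419, 2.741, 1.219]
wrist_force: [0.6, -0.3, -2.6]
grip_width: 0.386
grasp_force: 60.8
```

Run:
```python
from h import *
print(get_obs()['wrist_force'])
tilt([.52,.12,.05],-17,48)
```

```text
[ 0.57089813 -0.30326072 -2.55065355]
[-0.09, -3.42, 3.5] [-0.1, -0.2, -0.5]
```

Emit:
play_rows:
  commands:
    - [[0, -0.7, 0.7], [0, 0, 0], 0.1]
    - [[0, -1.4, 1.4], [0, 0, 0], 0.1]
    - [[0, -2.1, 2.1], [0, 0, 0], 0.1]
    - [[0, -2.6, 2.6], [0, 0, 0], 0.1]
    - [[0, -3.0, 3.0], [0, 0, 0], 0.1]
    - [[0, -3.3, 3.2], [0, 0, 0], 0.1]
    - [[0, -3.5, 3.4], [0, 0, 0], 0.1]
    - [[0, -3.6, 3.5], [0, 0, 0], 0.1]
    - [[0, -3.6, 3.5], [0, 0, 0], 0.1]
    - [[0, -3.6, 3.5], [0, 0, 0], 0.1]

```text
clock: 21.1
position: [0.5226, 0.1192, 0.0524]
orientation: [0.409, 2.734, 1.217]
wrist_force: [-1.2, 0.0, -2.0]
grip_width: 0.385
grasp_force: 60.9
```

Emit:
play_rows:
  commands:
    - [[0, -0.07, 0.07], [0, 0, 0], 0.1]
    - [[0, -0.14, 0.13], [0, 0, 0], 0.1]
    - [[0, -0.2, 0.2], [0, 0, 0], 0.1]
    - [[0, -0.25, 0.25], [0, 0, 0], 0.1]
    - [[0, -0.3, 0.28], [0, 0, 0], 0.1]
    - [[0, -0.35, 0.32], [0, 0, 0], 0.1]
    - [[0, -0.35, 0.32], [0, 0, 0], 0.1]
    - [[0, -0.35, 0.32], [0, 0, 0], 0.1]
    - [[0, -0.35, 0.32], [0, 0, 0], 0.1]
    - [[0, -0.35, 0.32], [0, 0, 0], 0.1]

```text
clock: 21.93
position: [0.5227, 0.1196, 0.0482]
orientation: [0.409, 2.733, 1.22]
wrist_force: [-2.8, -1.7, 5.5]
grip_width: 0.388
grasp_force: 61.7
```

Emit:
play_rows:
  commands:
    - [[0, 0, 0], [0, 0, 0], 0.42]
    - [[0, 0, 0], [0, 0, 0], 0.46]
    - [[0, 0, 0], [0, 0, 0], 0.5]
    - [[0, 0, 0], [0, 0, 0], 0.52]
    - [[0, 0, 0], [0, 0, 0], 0.52]
    - [[0, 0, -0.4], [0, 0, 0], 0.52]
    - [[0, 0, -0.8], [0, 0, 0], 0.52]
    - [[0, 0, -1.2], [0, 0, 0], 0.52]
    - [[0, 0, -1.6], [0, 0, 0], 0.52]
    - [[0, 0, -2], [0, 0, 0], 0.52]

```text
clock: 22.77
position: [0.5181, 0.1047, 0.0612]
orientation: [0.409, 2.734, 1.217]
wrist_force: [0.1, 0.8, -1.1]
grip_width: 0.522
grasp_force: 0.2
```

Emit:
play_rows:
  commands:
    - [[0, 0, -0.5], [0, 0, 0], 0.52]
    - [[0, 0, -1], [0, 0, 0], 0.52]
    - [[0, 0, -1.5], [0, 0, 0], 0.52]
    - [[0, 0, -2.2], [0, 0, 0], 0.52]
    - [[0, 0, -3], [0, 0, 0], 0.52]
    - [[0, 0, -4], [0, 0, 0], 0.52]
    - [[0, 0, -6], [0, 0, 0], 0.52]
    - [[0, 0, -9], [5, 0, 0], 0.52]
    - [[0, 0, -12], [12, 0, 0], 0.52]
    - [[0, 0, -14], [19, 0, 0], 0.52]

```text
clock: 23.6
position: [0.4877, 0.0028, 0.1565]
orientation: [0.444, 2.939, 0.751]
wrist_force: [2.0, -0.0, -0.5]
grip_width: 0.522
grasp_force: 0.0
```

Run:
```python
from h import *
b=capture("scene");cv2.imwrite("pics/s6f.png",b)
print(get_obs()['position'])
# saved for a view after the arm is clear
go([.45,-.1,.25],90)
```

```text
[0.49106043 0.00244044 0.16144839]
[0.81, -5.44, -13.04] [28.2, 4.9, -16.6]
```

Emit:
play_rows:
  commands:
    - [[0, -0.8, -3], [6, 0, 0], 0.8]
    - [[0, -1.6, -6], [12, 0, 0], 1]
    - [[0.2, -2.4, -9], [18, 0, 0], 1]
    - [[0.5, -4, -12], [24, 0, 0], 1]
    - [[0.8, -6.5, -14], [28, 0, 0], 1]
    - [[0.8, -9, -15], [28, 0, 0], 1]
    - [[0.8, -11, -16], [28, 0, 0], 1]
    - [[0.8, -11, -16], [28, 0, 0], 1]
    - [[0.8, -11, -16], [28, 0, 0], 1]
    - [[0.8, -11, -16], [28, 0, 0], 1]

```text
clock: 24.48
position: [0.4287, -0.1578, 0.241]
orientation: [0.465, 3.105, 0.029]
wrist_force: [-0.7, 0.7, 0.3]
grip_width: 1.002
grasp_force: 0.0
```

Run:
```python
from h import *
a=capture("top");b=capture("scene");cv2.imwrite("pics/t7.png",a);cv2.imwrite("pics/s7.png",b)
print(get_obs()['position'])
A=crop(a,130,165,250,265,3.3);B=crop(b,250,130,410,250,2.5)
H=max(len(A),len(B));pad=lambda x:cv2.copyMakeBorder(x,0,H-len(x),0,0,0)
o=np.hstack([pad(A),pad(B)]);print(o.shape,A.shape);cv2.imwrite("pics/c7.png",o)
```

```text
[ 0.42897419 -0.15741426  0.24098432]
(330, 796, 3) (330, 396, 3)
```

View pics/c7.png

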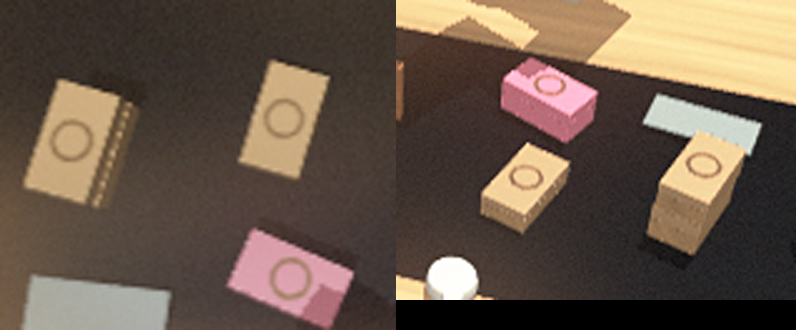

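The slim carton lies flat with its badge up, at top crop (285,118) and scene crop (527,177). The stack is at (72,140) and (703,165), aligned, and pink is untouched. That was my tenth view, so everything from here is by numeric fit.

Run:
```python
from h import *
a=cv2.imread("pics/t7.png");b=cv2.imread("pics/s7.png")
p=px2w("top",130+285/3.3,165+118/3.3,.034);print(p)
T,S=("top",),("scene",)
for arg in((p[0],p[1],-.28,.034,.11,.062),(.501,.319,-.3,.09,.11,.062)):
    print([tuple(map(float,x)) for x in(fit([a],*arg,names=T),fit([b],*arg,names=S),fit([a,b],*arg))])
```

```text
[0.5257 0.1142 0.034 ]
[(0.5264, 0.1164, -17.5, -97.6), (0.5301, 0.1185, -17.3, -109.5), (0.528, 0.1182, -17.3, -187.3)]
[(0.5007, 0.3196, -17.3, -95.8), (0.5054, 0.3209, -17.2, -94.6), (0.5019, 0.3212, -17.3, -173.0)]
```

```bash
python3 -c "
from h import *
go([.527,.117,.12],72.7)"
```

```text
[-1.37, 28.88, 12.63] [1.0, -0.0, 0.3]
```

Emit:
play_rows:
  commands:
    - [[-0.2, 3.6, 1], [1, 0, 0.3], 1]
    - [[-0.4, 7.2, 2], [1, 0, 0.3], 1]
    - [[-0.6, 10.8, 3], [1, 0, 0.3], 1]
    - [[-0.8, 14.4, 4], [1, 0, 0.3], 1]
    - [[-1, 18, 5], [1, 0, 0.3], 1]
    - [[-1.2, 21.6, 6], [1, 0, 0.3], 1]
    - [[-1.3, 25, 7.5], [1, 0, 0.3], 1]
    - [[-1.4, 27.5, 9.5], [1, 0, 0.3], 1]
    - [[-1.4, 28.9, 11.5], [1, 0, 0.3], 1]
    - [[-1.4, 28.9, 12.6], [1, 0, 0.3], 1]

```text
clock: 25.42
position: [0.5271, 0.1196, 0.1181]
orientation: [-0.465, -3.105, -0.001]
wrist_force: [-0.1, -0.4, 0.2]
grip_width: 0.998
grasp_force: 0.0
```

Emit:
play_rows:
  commands:
    - [[0, 0, 1], [0, 0, 0], 1]
    - [[0, 0, 2], [0, 0, 0], 1]
    - [[0, 0, 2], [0, 0, 0], 1]
    - [[0, 0, 2], [0, 0, 0], 1]
    - [[0, 0, 2], [0, 0, 0], 1]
    - [[0, 0, 2], [0, 0, 0], 1]
    - [[0, 0, 2], [0, 0, 0], 1]
    - [[0, 0, 2], [0, 0, 0], 1]
    - [[0, 0, 2], [0, 0, 0], 1]
    - [[0, 0, 2], [0, 0, 0], 1]

```text
clock: 26.25
position: [0.5278, 0.1161, 0.1005]
orientation: [0.473, 3.105, 0.0]
wrist_force: [0.4, 0.2, -0.1]
grip_width: 1.0
grasp_force: 0.0
```

```bash
python3 -c "
from h import *
print(get_obs()['position']);go([.527,.117,.026],72.7)"
```

```text
[0.52784434 0.116072   0.10048189]
[0.11, 0.06, 7.45] [0.0, 0.0, -0.0]
```

Emit:
play_rows:
  commands:
    - [[0, 0.1, 1], [0, 0, 0], 1]
    - [[0, 0.1, 2.2], [0, 0, 0], 1]
    - [[0, 0.1, 3.4], [0, 0, 0], 1]
    - [[0, 0.1, 4.5], [0, 0, 0], 1]
    - [[0, 0.1, 5.5], [0, 0, 0], 1]
    - [[0, 0.1, 6.3], [0, 0, 0], 1]
    - [[0, 0.1, 6.9], [0, 0, 0], 1]
    - [[0, 0.1, 7.3], [0, 0, 0], 1]
    - [[0, 0.1, 7.3], [0, 0, 0], 1]
    - [[0, 0.1, 7.3], [0, 0, 0], 1]

```text
clock: 27.08
position: [0.528, 0.1171, 0.0272]
orientation: [-0.473, -3.106, -0.0]
wrist_force: [-0.0, 0.4, -0.0]
grip_width: 1.002
grasp_force: 0.0
```

Emit:
play_rows:
  commands:
    - [[0, 0, 0], [0, 0, 0], 0.9]
    - [[0, 0, 0], [0, 0, 0], 0.8]
    - [[0, 0, 0], [0, 0, 0], 0.7]
    - [[0, 0, 0], [0, 0, 0], 0.5]
    - [[0, 0, 0], [0, 0, 0], 0.3]
    - [[0, 0, 0], [0, 0, 0], 0.3]
    - [[0, 0, 0], [0, 0, 0], 0.3]
    - [[0, 0, 0], [0, 0, 0], 0.3]
    - [[0, 0, 0], [0, 0, 0], 0.3]
    - [[0, 0, 0], [0, 0, 0], 0.3]

```text
clock: 27.92
position: [0.5287, 0.117, 0.0282]
orientation: [0.473, 3.104, 0.0]
wrist_force: [-1.0, -0.0, 5.5]
grip_width: 0.707
grasp_force: 65.2
```

```bash
python3 -c "
from h import *
print(get_obs()['position'])
go(get_obs()['position']+[0,0,.15],72.7);go(get_obs()['position']+[-.0255,.2025,.15],72.7)"
```

```text
[0.5287283  0.11704564 0.02819017]
[-0.02, 0.0, -15.0] [0.0, 0.1, -0.0]
[8.44, 18.58, -15.01] [0.0, 0.1, -0.0]
```

Emit:
play_rows:
  commands:
    - [[0, 0, -1], [0, 0, 0], 0.3]
    - [[0, 0, -3], [0, 0, 0], 0.3]
    - [[0, 0, -6], [0, 0, 0], 0.3]
    - [[0, 0, -10], [0, 0, 0], 0.3]
    - [[0, 0, -14], [0, 0, 0], 0.3]
    - [[1.2, 2.7, -14], [0, 0, 0], 0.3]
    - [[2.7, 6, -14], [0, 0, 0], 0.3]
    - [[4.2, 9.3, -14], [0, 0, 0], 0.3]
    - [[5.7, 12.6, -14], [0, 0, 0], 0.3]
    - [[7, 15.5, -14], [0, 0, 0], 0.3]

```text
clock: 28.75
position: [0.5063, 0.2877, 0.1674]
orientation: [-0.473, -3.105, -0.001]
wrist_force: [0.6, 0.6, -2.3]
grip_width: 0.71
grasp_force: 65.7
```

Emit:
play_rows:
  commands:
    - [[0.9, 2, 0], [0, 0, 0], 0.3]
    - [[1.4, 3.1, 0], [0, 0, 0], 0.3]
    - [[1.4, 3.1, 1], [0, 0, 0], 0.3]
    - [[1.4, 3.1, 2], [0, 0, 0], 0.3]
    - [[1.4, 3.1, 3], [0, 0, 0], 0.3]
    - [[1.4, 3.1, 3], [0, 0, 0], 0.3]
    - [[1.4, 3.1, 3], [0, 0, 0], 0.3]
    - [[1.4, 3.1, 3], [0, 0, 0], 0.3]
    - [[1.4, 3.1, 3], [0, 0, 0], 0.3]
    - [[1.4, 3.1, 3], [0, 0, 0], 0.3]

```text
clock: 29.58
position: [0.5038, 0.3194, 0.1378]
orientation: [0.474, 3.105, 0.001]
wrist_force: [-0.0, 0.3, -1.8]
grip_width: 0.708
grasp_force: 65.7
```

```bash
python3 -c "
from h import *
o=get_obs();print(o['position'],o['grip_width'],o['wrist_force'])
go([.5027,.3195,.120],72.7)"
```

```text
[0.50375785 0.31942551 0.13781087] 0.7079506767412663 [-0.03373758  0.26645099 -1.7547036 ]
[0.1, -0.03, 1.78] [0.0, 0.0, -0.1]
```

Emit:
play_rows:
  commands:
    - [[0.1, 0, 0.5], [0, 0, 0], 0.3]
    - [[0.1, 0, 1], [0, 0, 0], 0.3]
    - [[0.1, 0, 1.4], [0, 0, 0], 0.3]
    - [[0.1, 0, 1.6], [0, 0, 0], 0.3]
    - [[0.1, 0, 1.75], [0, 0, 0], 0.3]
    - [[0.1, 0, 1.85], [0, 0, 0], 0.3]
    - [[0.1, 0, 1.9], [0, 0, 0], 0.3]
    - [[0.1, 0, 1.9], [0, 0, 0], 0.3]
    - [[0.1, 0, 1.9], [0, 0, 0], 0.3]
    - [[0.1, 0, 1.9], [0, 0, 0], 0.3]

```text
clock: 30.42
position: [0.5024, 0.32, 0.1183]
orientation: [0.473, 3.105, 0.0]
wrist_force: [0.1, 1.4, -1.0]
grip_width: 0.712
grasp_force: 65.7
```

Emit:
play_rows:
  commands:
    - [[0, 0, 0.05], [0, 0, 0], 0.3]
    - [[0, 0, 0.1], [0, 0, 0], 0.3]
    - [[0, 0, 0.15], [0, 0, 0], 0.3]
    - [[0, 0, 0.2], [0, 0, 0], 0.3]
    - [[0, 0, 0.2], [0, 0, 0], 0.3]
    - [[0, 0, 0.2], [0, 0, 0], 0.3]
    - [[0, 0, 0.2], [0, 0, 0], 0.3]
    - [[0, 0, 0.2], [0, 0, 0], 0.3]
    - [[0, 0, 0.2], [0, 0, 0], 0.3]
    - [[0, 0, 0.2], [0, 0, 0], 0.3]

```text
clock: 31.25
position: [0.5024, 0.3201, 0.1182]
orientation: [0.473, 3.105, 0.001]
wrist_force: [-3.2, -1.2, 8.7]
grip_width: 0.712
grasp_force: 67.1
```

Contact (8.7 N). I'll release and retreat.

Emit:
play_rows:
  commands:
    - [[0, 0, 0.05], [0, 0, 0], 0.3]
    - [[0, 0, 0.05], [0, 0, 0], 0.75]
    - [[0, 0, 0.05], [0, 0, 0], 0.85]
    - [[0, 0, 0.05], [0, 0, 0], 1]
    - [[0, 0, 0.05], [0, 0, 0], 1]
    - [[0, 0, 0.05], [0, 0, 0], 1]
    - [[0, 0, 0.05], [0, 0, 0], 1]
    - [[0, 0, -1], [0, 0, 0], 1]
    - [[0, 0, -4], [0, 0, 0], 1]
    - [[0, 0, -8], [0, 0, 0], 1]

```text
clock: 32.08
position: [0.4995, 0.3186, 0.1938]
orientation: [-0.472, -3.099, 0.007]
wrist_force: [1.0, 0.4, -0.7]
grip_width: 0.998
grasp_force: 0.0
```

Emit:
play_rows:
  commands:
    - [[0, -4, 0], [0, 0, 0], 1]
    - [[0, -8, 0], [0, 0, 0], 1]
    - [[0, -12, 0], [0, 0, 0], 1]
    - [[0, -16, 0], [0, 0, 0], 1]
    - [[0, -20, 0], [0, 0, 0], 1]
    - [[0, -24, 0], [0, 0, 0], 1]
    - [[0, -28, 0], [0, 0, 0], 1]
    - [[0, -32, 0], [0, 0, 0], 1]
    - [[0, -36, 0], [0, 0, 0], 1]
    - [[0, -40, 0], [0, 0, 0], 1]

```text
clock: 32.92
position: [0.3824, -0.0634, 0.1972]
orientation: [0.472, 3.104, -0.001]
wrist_force: [0.3, 0.2, 0.5]
grip_width: 0.995
grasp_force: 0.0
```

Run:
```python
from h import *
a=capture("top");b=capture("scene");cv2.imwrite("pics/t8.png",a);cv2.imwrite("pics/s8.png",b)
print(get_obs()['position'],get_obs()['wrist_force'])
arg=(.502,.320,-.3,.124,.11,.062)
print([tuple(map(float,x)) for x in(fit([a],*arg,names=("top",)),fit([b],*arg,names=("scene",)),fit([a,b],*arg))])
# changes elsewhere vs the first open-drawer / initial picture
d=cv2.absdiff(b,cv2.imread("pics/scene0.png")).max(2)
for n,(x,y) in dict(cleaner=(270,262),phone=(317,268),case=(423,232),player=(372,180),pink=(311,169),tin=(127,159),tray=(170,212)).items(): print(n,d[y-12:y+12,x-15:x+15].mean().round(1))
```

```text
[ 0.38203971 -0.06667852  0.1972136 ] [0.59690759 0.64718616 0.42928203]
[(0.5013, 0.3212, -17.4, -98.1), (0.5048, 0.3225, -17.3, -80.7), (0.502, 0.3224, -16.9, -168.7)]
cleaner 2.3
phone 3.6
case 3.5
player 49.7
pink 3.3
tin 21.1
tray 3.0
```

Run:
```python
import cv2,numpy as np
for f,(x,y) in dict(top=(395,209),scene=(127,159)).items():
    for n in ("0","1") + (("8",)):
        im=cv2.imread(f"pics/{'t8' if (n=='8' and f=='top') else 's8' if n=='8' else f+n}.png")
        c=im[y-18:y+18,x-18:x+18].astype(int);m=(c.max(2)-c.min(2)<40)&(c.max(2)>110)
        print(f,n,m.sum(),np.argwhere(m).mean(0).round(1))
a,b=cv2.imread("pics/top0.png"),cv2.imread("pics/t8.png");print("player top",cv2.absdiff(a,b)[250:272,138:180].mean())
```

```text
top 0 321 [18.1 17. ]
top 1 322 [18.  16.9]
top 8 324 [18.  16.9]
scene 0 294 [17.8 17.7]
scene 1 289 [17.9 17.7]
scene 8 287 [17.9 17.7]
player top 18.392857142857142
```

```bash
python3 -c "
from bench import workorder
print(workorder.job_done())"
```

```text
the job is handed in; nothing more can be done
None
```

I handed the job in at about 33 s: the drawer is out at its stop, and the thick and slim cartons are stacked on the base. By camera fit each sits about 1.5–3 mm off the carton below, lid up and square. No goods appear moved, though the player could not be checked cleanly at the end, and the hand-in gave no verdict.

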